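# Weigh in the robot wheels and file them on the carousel

## Task

Test the scale by standing the check weight alone on the centre of its pan, let it go for a moment, and put it back on its mat. Then weigh the loose wheels in the same way, one at a time from the smallest to the largest, axle up, moving each from the pan to an empty grey place of the carousel. When all wheels are on the carousel and the check weight is home, turn the carousel so that its post points at the index pointer; leave the finished robot and the screwdriver alone.

Things in the scene. Friction and masses are not known exactly. Their poses are not given: they have to be found in the camera images.
- wheel_a_mid (a point): The smallest kind of robot wheel, 42 mm across: a black rubber tyre 22 mm thick round a grey hub, lying flat, with a grey round stub axle 14 mm in diameter standing 38 mm up from its middle (60 mm tall in all). The point is on the axis, half-way up (30 mm above the underside); z is the axle, up. Absent in some starts.
- wheel_b_mid (a point): The second smallest kind of robot wheel, 56 mm across: a black rubber tyre 22 mm thick round a grey hub, lying flat, with a grey round stub axle 14 mm in diameter standing 38 mm up from its middle (60 mm tall in all). The point is on the axis, half-way up (30 mm above the underside); z is the axle, up. Absent in some starts.
- wheel_c_mid (a point): The second largest kind of robot wheel, 70 mm across: a black rubber tyre 22 mm thick round a grey hub, lying flat, with a grey round stub axle 14 mm in diameter standing 38 mm up from its middle (60 mm tall in all). The point is on the axis, half-way up (30 mm above the underside); z is the axle, up. Absent in some starts.
- wheel_d_mid (a point): The largest kind of robot wheel, 84 mm across: a black rubber tyre 22 mm thick round a grey hub, lying flat, with a grey round stub axle 14 mm in diameter standing 38 mm up from its middle (60 mm tall in all). The point is on the axis, half-way up (30 mm above the underside); z is the axle, up. Absent in some starts.
- check_weight_mid (a point): The 500 g steel check weight: a plain steel cylinder 52 mm across and 28 mm high with a round stem 16 mm in diameter standing 32 mm up from its middle (60 mm tall in all). The point is on the axis, half-way up (30 mm above the underside); z is the stem, up.
- mat_top (a point): Home of the check weight: the centre of the top of a fixed round black rubber mat, 74 mm across and 3 mm thick, on the table.
- pan_centre (a point): Centre of the top of the round steel scale pan, 144 mm across, marked with a dark ring and dot; about 53 mm above the table when empty. The point moves with the pan. The scale under it is a grey fixed box 170 x 170 x 32 mm.
- pan (a joint): How far the scale pan is pressed down on its spring, m: 0 empty, at most 0.015; the spring gives about 1.2 mm per 100 g (the 500 g check weight sinks it about 6 mm). It moves straight down and does not tilt.
- hub (a point): Centre of the top of the carousel, a free-turning round plywood disc 270 mm across and 16 mm thick, its flat top 28 mm above the table, on a fixed black foot.
- carousel (a joint): Angle of the carousel disc about its vertical axis, rad, counter-clockwise from above positive; 0 when the upright post points exactly at the index pointer. It turns freely with slight friction and stays where it is left; range -3.1 to 3.1.
- post (a point): Upright aluminium post on the carousel near its rim, 14 mm in diameter, 45 mm tall, 117 mm from the disc centre, with a thin metal line to the centre. The point is on its axis 24 mm above the disc top. Push the carousel round with it.
- index (a point): Index pointer: top of a small upright aluminium fin (24 mm long, 8 mm thick, top 30 mm above the table) fixed to the foot just outside the disc rim, 154 mm from the disc centre.
- rover: Bystander: finished little white wheeled robot, about 100 x 90 x 80 mm; origin at the centre of its underside.
- screwdriver: Bystander: a screwdriver lying on the table.
- place0 (a point): Carousel place 0: centre of a round grey plastic disc, 94 mm across, let flush into the carousel top, 78 mm from the carousel centre; the three are evenly spaced (place 0 opposite the post, places 1 and 2 at 60 degrees either side of the post). It turns with the carousel.
- place1 (a point): Carousel place 1: centre of a round grey plastic disc, 94 mm across, let flush into the carousel top, 78 mm from the carousel centre; the three are evenly spaced (place 0 opposite the post, places 1 and 2 at 60 degrees either side of the post). It turns with the carousel.
- place2 (a point): Carousel place 2: centre of a round grey plastic disc, 94 mm across, let flush into the carousel top, 78 mm from the carousel centre; the three are evenly spaced (place 0 opposite the post, places 1 and 2 at 60 degrees either side of the post). It turns with the carousel.

How it is judged:
By the outcome, as a careful person would: the job done as asked, in the order asked, and still so for the second after the job is handed in, with the robot touching nothing.
Of wheel_a, wheel_b, wheel_c, wheel_d only 2 to 3 are there at a start; the rules pass over those that are not, and their reading is None.
At some moment in a run one of check_weight, wheel_a, wheel_b, wheel_c, wheel_d may be knocked a few centimetres aside while the robot is not near it.
Once in a run the grip may slacken for a moment while it holds something.
It also fails if it takes over 210 s, if anything falls off the work surface, if the arm or the gripper's body presses on something with over 40 N, if the wrist force passes 120 N, or if a joint passes its speed limit or range.

## Robot

A 6-joint arm with a two-finger parallel gripper is mounted at the origin on the work surface. World frame = base frame: x ahead of the robot, y to its left, z up, the work surface at z = 0. Lengths are in m, angles in rad, forces in N, time in s.
With the tool pointing down it reaches from about 0.35 to 0.975 m from the base axis. Payload 7.1 kg.
Tool frame: the origin (TCP) lies midway between the tips of the shut fingers; the grasp point (between the pads) lies 19 mm behind it; z points along the fingers, y is the direction in which the jaws open and shut (so a half turn about z gives the same grasp; the last joint's range is limited). The gripper opens to 88 mm and grips with 3 to 60 N. Pads are 20 mm wide; open, the fingers measure 115 mm over their backs; the gripper's body (75 mm by 178 mm) begins 61 mm behind the grasp point.
Start: joints at [-1.343, 0.423, 1.63, -0, 1.089, -0.019], TCP at [0.153, -0.606, 0.223] pointing down, gripper open.
Joint ranges: [-3, 3], [-0.9, 2.11], [0.09, 2.58], [-1.31, 4.45], [0.11, 2.69], [-2.54, 2.54]. Speed limits (rad/s): [2.39, 2.39, 3.01, 3.14, 3.14, 3.14].

## Interface

Orientations are given as a unit quaternion [w, x, y, z].
In Python, from cell import env, read_camera, get_calibration, workorder gives the robot as it stands. The module is installed in compiled form; this text tells all that it offers.
- The arm moves only by the tool arm_command, never from a script. Its arguments are lists of equal length, an entry for each row: "hand": the closure, from 0 (fully open) to 1 (shut); "slide": the shift along the world's x, y, z in cm, a list of three; "twist": the turn, a rotation vector about the world's x, y, z in degrees, a list of three. A call has 1 to 20 rows; each row is the pose to reach, as a shift and turn from the pose commanded when the call began; what a row does not reach only later rows make up. A row lasts 1/12 s, in which the tool goes at most 41.7 mm and 7.16 degrees, less where a joint would pass 70% of its speed; a pose out of reach is approached as far as the arm can. A call with a gripper value outside its range is refused whole. The fingers move at their own pace and stop on an object; "newtons" is the grip in N (left out, the last holds). Time passes only in rows, so rows that repeat a pose let the fingers close. It gives the time, the measured TCP pose, the force and the opening at its end, in the units of the state.
- env.state(): the state, without advancing time (a new reading comes with each control period).
- read_camera(name): name is "scene" or "top" or "wrist"; returns the picture (480x640x3 uint8, blue, green, red); there is no depth.
- get_calibration(name): a dict with "fx", "fy", "cx", "cy" (pixels), "world_to_cam" (4x4, takes a point from world to camera coordinates). Camera axes: x right, y up, looking along -z (the intrinsics and any distortion apply to the point x, -y, -z); pixel columns grow to the right and rows downward; lengths in m; the calibration is good to about 2 mm. A picture is of the moment at which its call begins: read the wrist's pose just before it. get_calibration takes no time and is no camera call; for the wrist camera it gives the pose at the moment of the call.
- workorder.job_done(): hands the job in, once; it reports no verdict.
The state is a dict: "t": time; "q": joint angles; "joint_vel": joint speeds; "tau": joint torques, N m; "tool_pos": TCP position; "tcp_rot": TCP orientation; "wrist_force": force on the tool from outside, world axes, zero at the start; "wrist_torque": the same for the moment, N m; "opening": finger opening in m.
Only numpy, scipy, OpenCV 4.12 (cv2) and the standard library are available. Lean on these libraries where they do the work, as an engineer would, in place of code of your own. Each camera call takes 0.05 s, during which the arm holds its last target. There are 200 camera calls.

## Working session

There is one attempt and no reset: what is moved stays moved. The work goes in short steps, Python scripts to look and compute and a tool call to move; the robot and the scene stay as the last step left them, time stands still between calls to the robot, and variables do not carry over. Pictures are saved under pics/ and viewed, about 12 in all and at most 16, crops included, and the job is handed in when it is done.

Besides the shell and the picture viewer there is one more tool, called after "Call:" as name(argument=value, ...) on one line, values as JSON. arm_command: Moves the arm, as the interface text tells. Its arguments: {"type":"object","properties":{"hand":{"type":"array","items":{"type":"number"}},"slide":{"type":"array","items":{"type":"array","items":{"type":"number"}}},"twist":{"type":"array","items":{"type":"array","items":{"type":"number"}}},"newtons":{"type":"number"}},"required":["hand","slide","twist"]}

```bash
mkdir -p pics; cat > h.py <<'E'
import cv2, numpy as np
from cell import env, read_camera, get_calibration, workorder
def ray(name,u,v,c=None):
    c=c or get_calibration(name); T=np.array(c["world_to_cam"]); R=T[:3,:3]; o=-R.T@T[:3,3]
    d=R.T@np.array([(u-c["cx"])/c["fx"],-(v-c["cy"])/c["fy"],-1.]); return o,d
def at(name,u,v,z,c=None):
    o,d=ray(name,u,v,c); return o+d*(z-o[2])/d[2]
def proj(name,p,c=None):
    c=c or get_calibration(name); T=np.array(c["world_to_cam"]); q=T[:3,:3]@np.array(p)+T[:3,3]
    return c["cx"]+c["fx"]*q[0]/-q[2], c["cy"]-c["fy"]*q[1]/-q[2]
def snap(name,fn): 
    im=read_camera(name); cv2.imwrite("pics/"+fn,im); return im
E
python3 - <<'E'
from h import *
s=env.state();print(s)
for n in("top","scene","wrist"):
    c=get_calibration(n);print(n,{k:v for k,v in c.items() if k!="world_to_cam"},ray(n,320,240))
snap("top","top0.png");snap("scene","scene0.png")
E
```

```text
{'t': 0.0, 'q': array([-1.34302782e+00,  4.23884974e-01,  1.63070537e+00,  1.01837363e-05,
        1.08858973e+00, -1.90132769e-02]), 'joint_vel': array([-9.12784305e-04, -1.21210687e-04,  1.17939473e-03,  1.35558623e-03,
        2.59914276e-05, -1.97145352e-03]), 'tau': array([ 9.97203533e-04, -5.44628656e+01, -2.73666930e+01,  6.44274708e-02,
        2.29074742e-02, -1.06570149e-04]), 'tool_pos': array([ 0.15256877, -0.60550478,  0.22186811]), 'tcp_rot': array([-7.89860407e-04,  9.92396976e-01,  1.23075632e-01, -7.82103922e-05]), 'wrist_force': array([ 0.2475879 , -0.63741689,  0.84703372]), 'wrist_torque': array([-0.01705647,  0.03699565, -0.04493643]), 'opening': 0.08768251705290997}
top {'fx': 488.9446885412079, 'fy': 488.9446885412079, 'cx': 313.79811867197867, 'cy': 237.6955795907795} (array([0.52142263, 0.02571059, 0.98241745]), array([ 0.06001879,  0.01866151, -0.99811452]))
scene {'fx': 607.019023854385, 'fy': 607.019023854385, 'cx': 319.886269312488, 'cy': 233.80735856518288} (array([1.07013303, 0.90133434, 1.13632804]), array([-0.32142915, -0.58893851, -0.74157862]))
wrist {'fx': 339.2080322220057, 'fy': 339.2080322220057, 'cx': 317.86881465673406, 'cy': 239.5177825201227} (array([ 0.21974179, -0.58921664,  0.38342051]), array([-0.24547096, -0.06747866, -0.96707401]))
```

View pics/top0.png

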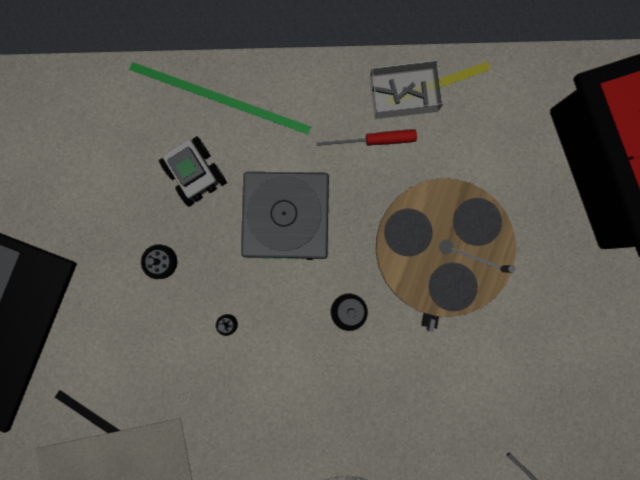

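View pics/scene0.png

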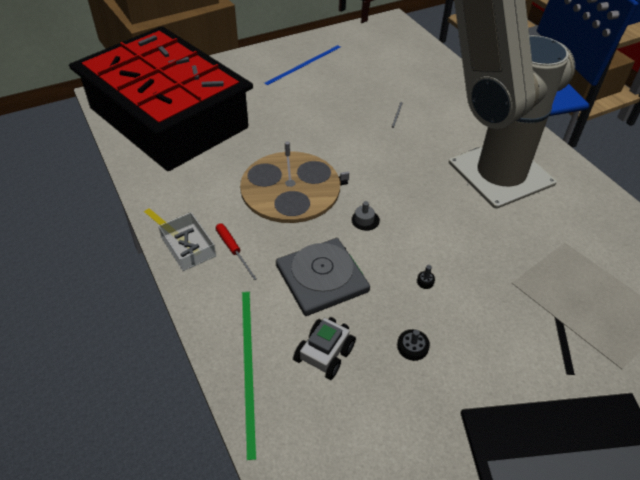

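```bash
python3 - <<'E'
from h import *
t=cv2.imread("pics/top0.png");s=cv2.imread("pics/scene0.png")
f=lambda im,x,y,w,h,k:cv2.resize(im[y:y+h,x:x+w],None,fx=k,fy=k,interpolation=cv2.INTER_CUBIC)
a=f(t,130,230,120,120,5)[:,:600]; b=f(s,380,250,60,120,5)
cv2.imwrite("pics/c1.png",cv2.convertScaleAbs(np.hstack([f(t,130,230,116,116,4),f(s,375,245,75,116,4)]),alpha=1.6))
cv2.imwrite("pics/c2.png",cv2.convertScaleAbs(f(t,320,170,200,170,4)[:600],alpha=1.6))
for n,p,z in[("small",(227,325),.022),("large",(158,262),.022),("cw",(349,311),.03),("pan",(284,213),.053),("hub",(446,247),.028),("post",(511,268),.073),("idx",(431,322),.03),("rover",(192,172),.04),("sd",(365,139),.02)]:
    print(n,at("top",*p,z).round(4))
E
```

```text
small [0.4147 0.2276 0.022 ]
large [0.5395 0.3655 0.022 ]
cw [ 0.4407 -0.0109  0.03  ]
pan [0.63   0.1115 0.053 ]
hub [ 0.5622 -0.2005  0.028 ]
post [ 0.5203 -0.307   0.073 ]
idx [ 0.4186 -0.1675  0.03  ]
rover [0.7151 0.2934 0.04  ]
sd [ 0.7798 -0.0483  0.02  ]
```

View pics/c1.png

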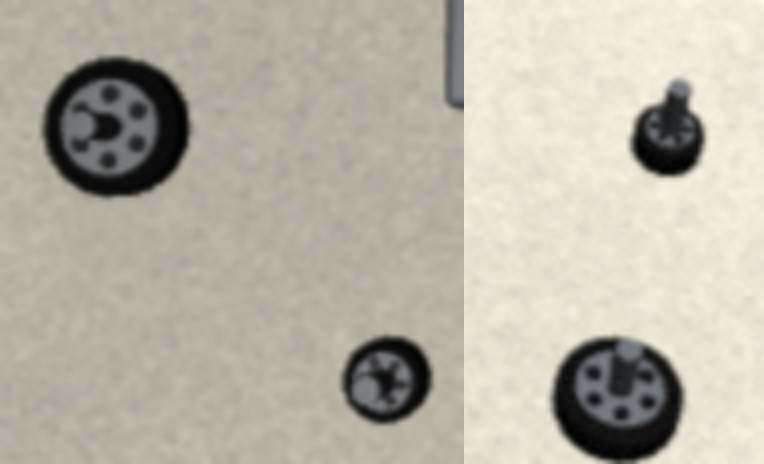

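View pics/c2.png

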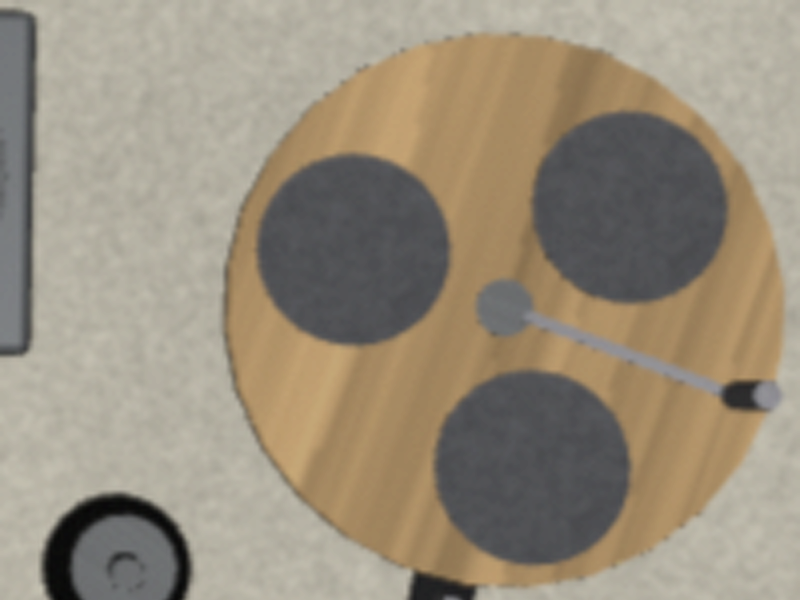

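```bash
python3 - <<'E'
from h import *
for n,p,z in[("a",(221.3,327.3),.06),("c",(150.5,261.5),.06),("cwstem",(351.5,313),.063),("cwbase",(349.3,311.5),.031),("pan",(284,213),.053),("hub",(445.8,246.8),.028),("post",(512,269),.073),("pA",(408.2,232.5),.028),("pB",(477.5,221.5),.028),("pC",(453,286.8),.028)]:
    print(n,at("top",*p,z).round(4))
print(at("scene",416,331.8,.06),at("scene",429,267,.06),at("scene",366,204,.063),at("scene",322.5,265.5,.053))
E
```

```text
a [0.4147 0.2304 0.06  ]
c [0.5399 0.3665 0.06  ]
cwstem [ 0.4398 -0.0142  0.063 ]
cwbase [ 0.4399 -0.0114  0.031 ]
pan [0.63   0.1115 0.053 ]
hub [ 0.5626 -0.2001  0.028 ]
post [ 0.5185 -0.3087  0.073 ]
pA [ 0.5913 -0.1283  0.028 ]
pB [ 0.611  -0.2625  0.028 ]
pC [ 0.4853 -0.2117  0.028 ]
[0.54382335 0.3687496  0.06      ] [0.41803153 0.23418994 0.06      ] [ 0.44436442 -0.00736097  0.063     ] [0.63232654 0.11421603 0.053     ]
```

Call:
arm_command(hand=[0,0,0,0,0,0,0,0,0,0,0,0,0,0,0,0,0,0], slide=[[28.8,59.4,-4],[28.8,59.4,-4],[28.8,59.4,-4],[28.8,59.4,-4],[28.8,59.4,-4],[28.8,59.4,-4],[28.8,59.4,-4],[28.8,59.4,-4],[28.8,59.4,-4],[28.8,59.4,-4],[28.8,59.4,-4],[28.8,59.4,-4],[28.8,59.4,-4],[28.8,59.4,-4],[28.8,59.4,-4],[28.8,59.4,-4],[28.8,59.4,-4],[28.8,59.4,-4]], twist=[[0,0,-14.1],[0,0,-14.1],[0,0,-14.1],[0,0,-14.1],[0,0,-14.1],[0,0,-14.1],[0,0,-14.1],[0,0,-14.1],[0,0,-14.1],[0,0,-14.1],[0,0,-14.1],[0,0,-14.1],[0,0,-14.1],[0,0,-14.1],[0,0,-14.1],[0,0,-14.1],[0,0,-14.1],[0,0,-14.1]], newtons=40)

```text
t: 1.6
tool_pos: [0.4409, -0.0104, 0.1823]
tcp_rot: [0.0, 1.0, 0.002, -0.0]
wrist_force: [-0.4, 0.4, 0.7]
opening: 0.088
```

```bash
python3 - <<'E'
from h import *
import pickle
s=env.state();print(s["t"],s["tool_pos"],s["tcp_rot"])
c=get_calibration("wrist");pickle.dump(c,open("w1.pkl","wb"))
im=snap("wrist","w1.png");snap("scene","scene1.png")
print([np.round(proj("wrist",p,c),1) for p in [(.441,-.012,.063),(.441,-.012,.031),(.631,.1125,.053)]])
E
```

```text
1.6 [ 0.44090505 -0.01040104  0.18233582] [ 1.43595885e-05  9.99996814e-01  2.49909702e-03 -3.56156908e-04]
[array([319.2, 234.5]), array([319. , 226.4]), array([152. , -19.5])]
```

View pics/w1.png

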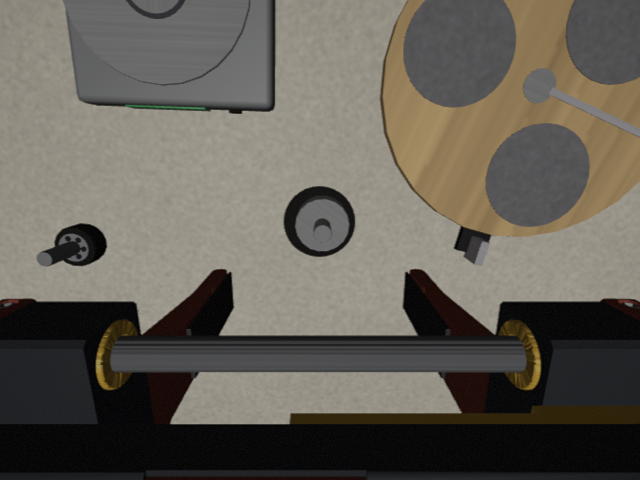

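```bash
python3 - <<'E'
from h import *
import pickle
c=pickle.load(open("w1.pkl","rb"))
for n,p,z in[("cw",(322,228.5),.063),("cwbase top",(323,224),.031),("mat",(319.5,221),.003),("a",(44,259),.06),("hub",(540,86),.028),("pC",(537.5,175),.028),("pA",(459.5,51),.028)]: print(n,at("wrist",*p,z,c).round(4))
E
```

```text
cw [ 0.4462 -0.0144  0.063 ]
cwbase top [ 0.4433 -0.0157  0.031 ]
mat [ 0.4404 -0.0126  0.003 ]
a [0.4169 0.2293 0.06  ]
hub [ 0.5649 -0.2014  0.028 ]
pC [ 0.4895 -0.2121  0.028 ]
pA [ 0.5917 -0.1291  0.028 ]
```

Call:
arm_command(hand=[0,0,0,0,0,0,1,1,1,1,1,1,1,1], slide=[[0.1,-0.3,-4],[0.1,-0.3,-8],[0.1,-0.3,-11],[0.1,-0.3,-13],[0.1,-0.3,-14.5],[0.1,-0.3,-14.5],[0.1,-0.3,-14.5],[0.1,-0.3,-14.5],[0.1,-0.3,-14.5],[0.1,-0.3,-14.5],[0.1,-0.3,-14.5],[0.1,-0.3,-14.5],[0.1,-0.3,-14.5],[0.1,-0.3,-14.5]], twist=[[0,0,0],[0,0,0],[0,0,0],[0,0,0],[0,0,0],[0,0,0],[0,0,0],[0,0,0],[0,0,0],[0,0,0],[0,0,0],[0,0,0],[0,0,0],[0,0,0]], newtons=45)

```text
t: 2.87
tool_pos: [0.4418, -0.015, 0.0379]
tcp_rot: [0.0, 1.0, 0.0, 0.0]
wrist_force: [-0.2, -0.3, 0.2]
opening: 0.0382
```

Call:
arm_command(hand=[1,1,1,1,1,1,1,1,1,1], slide=[[0,0,0],[0,0,0],[0,0,0],[0,0,0],[0,0,0],[0,0,0],[0,0,0],[0,0,0],[0,0,0],[0,0,0]], twist=[[0,0,0],[0,0,0],[0,0,0],[0,0,0],[0,0,0],[0,0,0],[0,0,0],[0,0,0],[0,0,0],[0,0,0]])

```text
t: 3.7
tool_pos: [0.4416, -0.0151, 0.0376]
tcp_rot: [0.0, 1.0, 0.0, -0.0]
wrist_force: [0.2, 1.0, -4.2]
opening: 0.0152
```

Call:
arm_command(hand=[1,1,1,1,1,1,1,1,1,1,1,1,1,1,1,1], slide=[[0,0,2],[0,0,4],[0,0,7],[2,1.5,10],[4.5,3,10],[7,4.6,10],[9.5,6.2,10],[12,7.9,10],[14.5,9.5,10],[16.5,10.8,10],[18,11.8,10],[18.9,12.4,10],[18.9,12.4,10],[18.9,12.4,10],[18.9,12.4,10],[18.9,12.4,10]], twist=[[0,0,0],[0,0,0],[0,0,0],[0,0,0],[0,0,0],[0,0,0],[0,0,0],[0,0,0],[0,0,0],[0,0,0],[0,0,0],[0,0,0],[0,0,0],[0,0,0],[0,0,0],[0,0,0]])

```text
t: 5.03
tool_pos: [0.6294, 0.1081, 0.1374]
tcp_rot: [0.0, 1.0, 0.0, -0.001]
wrist_force: [-0.8, 0.2, -4.5]
opening: 0.0154
```

```bash
cat > look.py <<'E'
import sys,pickle
from h import *
s=env.state();print(s["t"].__round__(2),s["tool_pos"].round(4),s["wrist_force"].round(1),s["opening"].__round__(4))
n=sys.argv[1];c=get_calibration("wrist");pickle.dump(c,open(n+".pkl","wb"));snap("wrist",n+".png")
E
python3 look.py w2
```

```text
5.03 [0.6294 0.1081 0.1374] [-0.8  0.2 -4.5] 0.0154
```

View pics/w2.png

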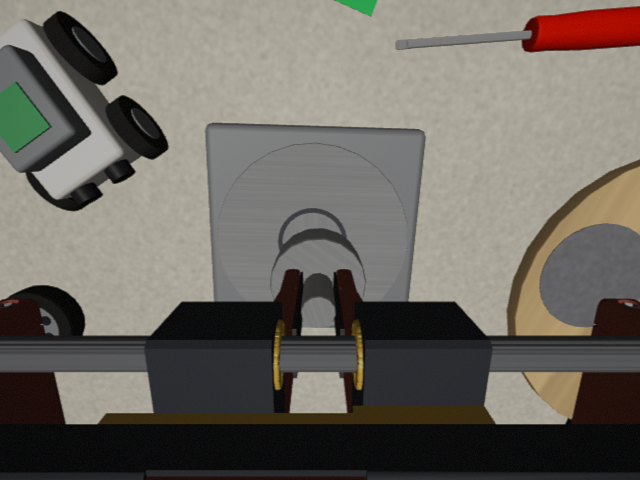

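```bash
python3 - <<'E'
from h import *
import pickle
c=pickle.load(open("w2.pkl","rb"))
top=at("wrist",312,143,.053,c);l=at("wrist",217,232,.053,c);r=at("wrist",409,232,.053,c);print(top,l,r)
g=[at("wrist",*p,.053,c).round(4) for p in[(279,237),(346,237),(312,208)]];print(g)
# corners of box at z=.032
print([at("wrist",*p,.032,c).round(4) for p in[(207,125),(424,131)]])
for p in [(.63,.1095,.053),(.63,.1115,.053)]:
    print([np.round(proj("wrist",np.array(p)+.072*np.array([np.cos(a),np.sin(a),0]),c),1) for a in (0,np.pi/4,np.pi/2,-np.pi/4,-np.pi/2)])
# weight base lower bottom edge etc
print([at("wrist",*p,.1374-.0376+.003+.028,c).round(4) for p in[(271,278),(365,278),(318,235)]])
im=cv2.imread("pics/w2.png");cv2.imwrite("pics/w2c.png",cv2.convertScaleAbs(cv2.resize(im[130:310,200:430],None,fx=3.4,fy=3.3,interpolation=2),alpha=1.5))
E
```

```text
[0.70371157 0.11175435 0.053     ] [0.6399248  0.18277004 0.053     ] [0.63993112 0.03973741 0.053     ]
[array([0.6361, 0.1367, 0.053 ]), array([0.6361, 0.0866, 0.053 ]), array([0.658 , 0.1119, 0.053 ])]
[array([0.717 , 0.1904, 0.032 ]), array([0.7128, 0.028 , 0.032 ])]
[array([315.2, 145.5]), array([244. , 176.2]), array([219.7, 244.8]), array([386.6, 176.2]), array([411.1, 244.8])]
[array([312.4, 145.5]), array([241.2, 176.2]), array([217. , 244.8]), array([383.8, 176.2]), array([408.4, 244.8])]
[array([0.6336, 0.1325, 0.1308]), array([0.6336, 0.0828, 0.1308]), array([0.657 , 0.1077, 0.1308])]
```

View pics/w2c.png

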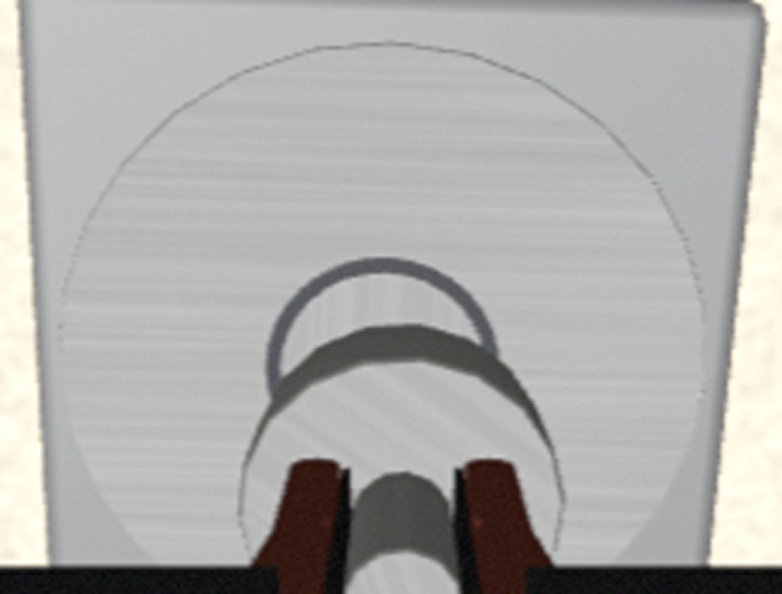

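Call:
arm_command(hand=[1,1,1,1,1,1,1,1,1,1,0.6,0.6,0.6,0.6,0.6,0.6,0.6,0.6,0.6,0.6], slide=[[0.1,0.35,0],[0.1,0.35,-1.5],[0.1,0.35,-3],[0.1,0.35,-4],[0.1,0.35,-4.6],[0.1,0.35,-5],[0.1,0.35,-5.2],[0.1,0.35,-5.4],[0.1,0.35,-5.4],[0.1,0.35,-5.4],[0.1,0.35,-5.4],[0.1,0.35,-5.4],[0.1,0.35,-5.4],[0.1,0.35,-5.4],[0.1,0.35,-5.4],[0.1,0.35,-5.4],[0.1,0.35,-5.4],[0.1,0.35,-5.4],[0.1,0.35,-5.4],[0.1,0.35,-5.4]], twist=[[0,0,0],[0,0,0],[0,0,0],[0,0,0],[0,0,0],[0,0,0],[0,0,0],[0,0,0],[0,0,0],[0,0,0],[0,0,0],[0,0,0],[0,0,0],[0,0,0],[0,0,0],[0,0,0],[0,0,0],[0,0,0],[0,0,0],[0,0,0]])

```text
t: 6.75
tool_pos: [0.6317, 0.1125, 0.0836]
tcp_rot: [-0.0, 1.0, 0.0, -0.0]
wrist_force: [0.7, 0.8, 0.4]
opening: 0.035
```

Call:
arm_command(hand=[0.6,0.6,0.6,0.6,0.6,0.6,0.6,0.6,0.6,0.6,0.6,0.6], slide=[[0,0,0],[0,0,0],[0,0,0],[0,0,0],[0,0,0],[0,0,0],[0,0,0],[0,0,0],[0,0,0],[0,0,0],[0,0,0],[0,0,0]], twist=[[0,0,0],[0,0,0],[0,0,0],[0,0,0],[0,0,0],[0,0,0],[0,0,0],[0,0,0],[0,0,0],[0,0,0],[0,0,0],[0,0,0]])

```text
t: 7.75
tool_pos: [0.6317, 0.1125, 0.0837]
tcp_rot: [-0.0, 1.0, 0.0, -0.0]
wrist_force: [0.9, 0.6, -0.7]
opening: 0.0353
```

```bash
python3 look.py w3;python3 - <<'E'
from h import *
im=cv2.imread("pics/w3.png");snap("top","top3.png");t=cv2.imread("pics/top3.png")
a=cv2.resize(im[100:340,160:460],None,fx=1.6,fy=1.6);b=cv2.resize(t[150:270,220:350],(480,384),interpolation=2)
im=np.hstack([a,b]);im=im[:,:960];cv2.imwrite("pics/w3c.png",cv2.resize(im,(800,320)))
E
```

```text
7.75 [0.6317 0.1125 0.0837] [ 0.9  0.6 -0.7] 0.0353
```

View pics/w3c.png

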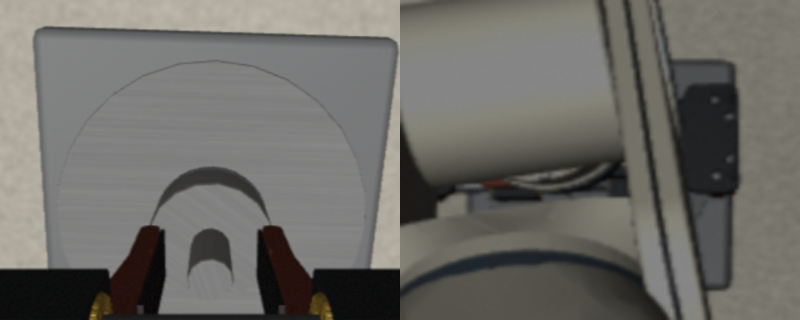

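Call:
arm_command(hand=[1,1,1,1,1,1,1,1,1,1,1,1,1,1,1,1,1,1,1,1], slide=[[0,0,0],[0,0,0],[0,0,0],[0,0,0],[0,0,0],[0,0,0],[0,0,0],[0,0,2],[0,0,5],[-2,-1.3,6],[-5,-3.3,6],[-8,-5.3,6],[-11,-7.3,6],[-14,-9.3,5],[-17,-11.2,3],[-18.5,-12.3,1],[-19.15,-12.6,-1],[-19.15,-12.6,-2.5],[-19.15,-12.6,-3.5],[-19.15,-12.6,-3.5]], twist=[[0,0,0],[0,0,0],[0,0,0],[0,0,0],[0,0,0],[0,0,0],[0,0,0],[0,0,0],[0,0,0],[0,0,0],[0,0,0],[0,0,0],[0,0,0],[0,0,0],[0,0,0],[0,0,0],[0,0,0],[0,0,0],[0,0,0],[0,0,0]])

```text
t: 9.52
tool_pos: [0.439, -0.0136, 0.047]
tcp_rot: [-0.0, 1.0, 0.0, -0.002]
wrist_force: [-1.2, 0.9, -5.0]
opening: 0.0161
```

```bash
python3 look.py w4
```

```text
9.52 [ 0.439  -0.0136  0.047 ] [-1.2  0.9 -5. ] 0.0161
```

View pics/w4.png

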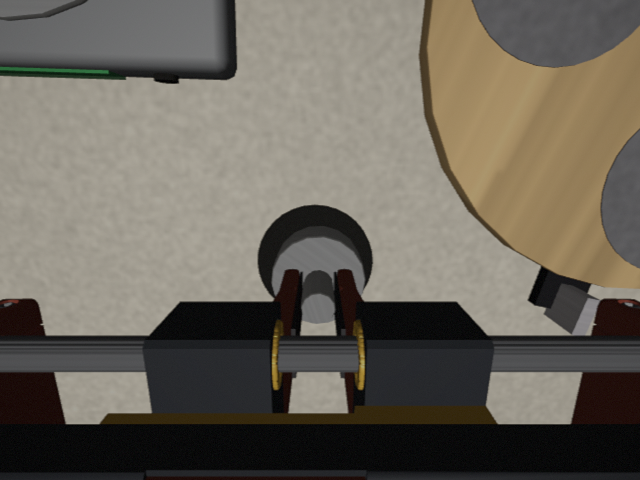

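```bash
python3 - <<'E'
from h import *
import pickle
c=pickle.load(open("w4.pkl","rb"))
f=lambda u,v,z:at("wrist",u,v,z,c).round(4)
print("mat",f(258,258,.003),f(372,258,.003),f(315,205,.003)-[.037,0,0])
z=.047-.0376+.031
print("w",f(271,275,z),f(365,275,z),f(318,237,z)-[.026,0,0])
E
```

```text
mat [0.4421 0.024  0.003 ] [ 0.4421 -0.0484  0.003 ] [ 0.439  -0.0123  0.003 ]
w [0.4448 0.0107 0.0404] [ 0.4449 -0.0388  0.0404] [ 0.4395 -0.0141  0.0404]
```

Call:
arm_command(hand=[1,1,1,1,1,0.5,0.5,0.5,0.5,0.5,0,0,0,0], slide=[[0,0.15,-0.5],[0,0.15,-0.8],[0,0.15,-0.9],[0,0.15,-0.95],[0,0.15,-0.95],[0,0.15,-0.95],[0,0.15,-0.95],[0,0.15,-0.95],[0,0.15,-0.95],[0,0.15,-0.95],[0,0.15,2],[0,0.15,6],[0,0.15,10],[0,0.15,12]], twist=[[0,0,0],[0,0,0],[0,0,0],[0,0,0],[0,0,0],[0,0,0],[0,0,0],[0,0,0],[0,0,0],[0,0,0],[0,0,0],[0,0,0],[0,0,0],[0,0,0]])

```text
t: 10.73
tool_pos: [0.4416, -0.0121, 0.1722]
tcp_rot: [0.0, 1.0, 0.0, 0.002]
wrist_force: [1.0, 0.2, -0.8]
opening: 0.0672
```

```bash
python3 look.py w5; python3 - <<'E'
from h import *
t=snap("top","top5.png");s=snap("scene","scene5.png");w=cv2.imread("pics/w5.png")
f=lambda i:cv2.resize(i,(400,300),interpolation=3)
f2=lambda i:cv2.resize(i,(400,300),interpolation=2)
cv2.imwrite("pics/m5.png",cv2.convertScaleAbs(np.vstack([np.hstack([f(w),f2(t[230:350,130:290])]),np.hstack([f(s),f2(s[230:365,350:530])])]),alpha=1.4))
E
```

```text
10.73 [ 0.4416 -0.0121  0.1722] [ 1.   0.2 -0.8] 0.0672
```

View pics/m5.png

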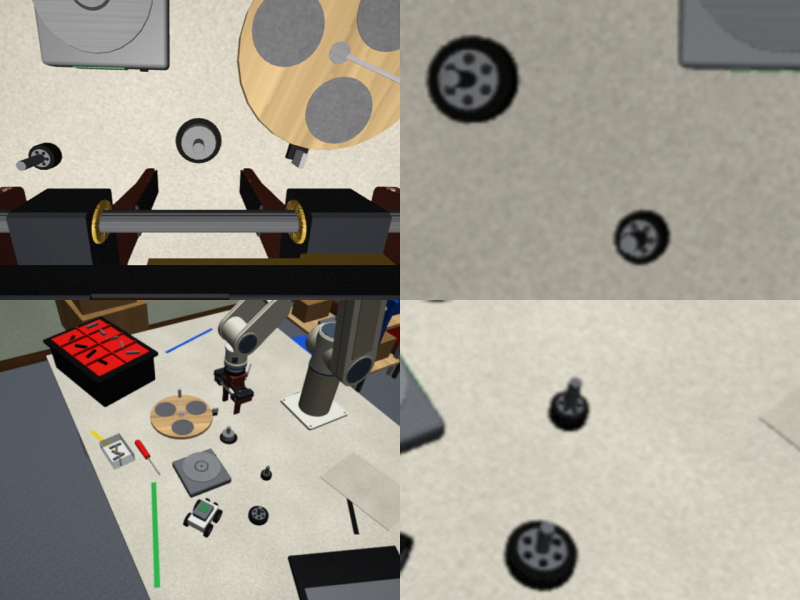

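Call:
arm_command(hand=[0.2,0.2,0.2,0.2,0.2,0.2,0.2,0.2,0.2,0.2,0.2,0.2,1,1,1,1,1,1,1,1], slide=[[-0.4,4,0],[-0.9,8,0],[-1.3,12,0],[-1.7,16,0],[-2.2,20,-2],[-2.5,23,-5],[-2.6,24.2,-8],[-2.6,24.2,-11],[-2.6,24.2,-13],[-2.6,24.2,-14.2],[-2.6,24.2,-14.4],[-2.6,24.2,-14.4],[-2.6,24.2,-14.4],[-2.6,24.2,-14.4],[-2.6,24.2,-14.4],[-2.6,24.2,-14.4],[-2.6,24.2,-14.4],[-2.6,24.2,-14.4],[-2.6,24.2,-14.4],[-2.6,24.2,-14.4]], twist=[[0,0,0],[0,0,0],[0,0,0],[0,0,0],[0,0,0],[0,0,0],[0,0,0],[0,0,0],[0,0,0],[0,0,0],[0,0,0],[0,0,0],[0,0,0],[0,0,0],[0,0,0],[0,0,0],[0,0,0],[0,0,0],[0,0,0],[0,0,0]], newtons=40)

```text
t: 12.55
tool_pos: [0.4143, 0.23, 0.0248]
tcp_rot: [-0.0, 1.0, 0.0, 0.0]
wrist_force: [-1.3, -0.1, 0.4]
opening: 0.0204
```

Call:
arm_command(hand=[1,1,1,1,1,1,1], slide=[[0,0,0],[0,0,0],[0,0,0],[0,0,0],[0,0,0],[0,0,0],[0,0,0]], twist=[[0,0,0],[0,0,0],[0,0,0],[0,0,0],[0,0,0],[0,0,0],[0,0,0]])

```text
t: 13.13
tool_pos: [0.4142, 0.23, 0.0247]
tcp_rot: [-0.0, 1.0, 0.0, 0.0]
wrist_force: [-0.0, -0.2, 1.8]
opening: 0.0133
```

Call:
arm_command(hand=[1,1,1,1,1,1,1,1,1,1,1,1,1,1,1,1], slide=[[0,0,2],[0,0,5],[1,-0.5,8],[3.5,-1.9,10],[6.5,-3.6,10],[9.5,-5.2,10],[12.5,-6.9,10],[15.5,-8.5,10],[18,-9.9,10],[20,-11,10],[21.2,-11.7,9],[21.5,-11.8,8],[21.5,-11.8,7],[21.5,-11.8,7],[21.5,-11.8,7],[21.5,-11.8,7]], twist=[[0,0,0],[0,0,0],[0,0,0],[0,0,0],[0,0,0],[0,0,0],[0,0,0],[0,0,0],[0,0,0],[0,0,0],[0,0,0],[0,0,0],[0,0,0],[0,0,0],[0,0,0],[0,0,0]])

```text
t: 14.47
tool_pos: [0.6282, 0.1126, 0.0946]
tcp_rot: [0.0, 1.0, 0.001, -0.001]
wrist_force: [-0.4, -0.1, -0.3]
opening: 0.0134
```

```bash
python3 look.py w6;python3 - <<'E'
from h import *
im=cv2.imread("pics/w6.png");cv2.imwrite("pics/w6c.png",cv2.convertScaleAbs(cv2.resize(im[120:340,190:450],None,fx=3,fy=2.7,interpolation=2),alpha=1.5))
E
```

```text
14.47 [0.6282 0.1126 0.0946] [-0.4 -0.1 -0.3] 0.0134
```

View pics/w6c.png

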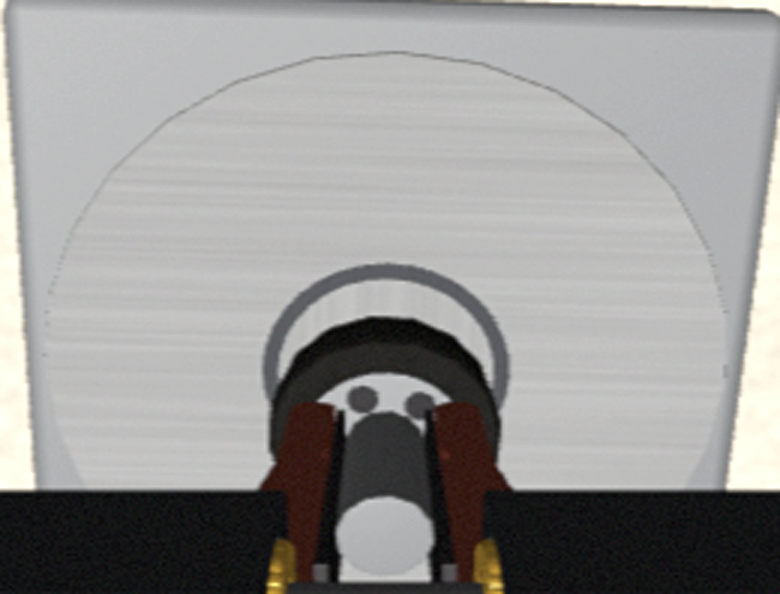

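```bash
python3 - <<'E'
from h import *
import pickle
c=pickle.load(open("w6.pkl","rb"))
f=lambda u,v,z:at("wrist",u/3+190,v/2.7+120,z,c).round(4)
print("pan",f(388,52,.053)-[.072,0,0],f(44,340,.053),f(728,340,.053), "ring",f(386,264,.053)-[.025,0,0],f(263,365,.053),f(509,365,.053))
print("wheel bottom",f(385,317,.07)-[.021,0,0],"sides",f(270,430,.092),f(500,430,.092), "axle top",f(386,536,.130))
E
```

```text
pan [0.6318 0.1115 0.053 ] [0.64   0.1826 0.053 ] [0.6403 0.0408 0.053 ] ring [0.6329 0.1118 0.053 ] [0.6341 0.1374 0.053 ] [0.6342 0.086  0.053 ]
wheel bottom [0.629 0.112 0.07 ] sides [0.6333 0.1317 0.092 ] [0.6333 0.0922 0.092 ] axle top [0.6311 0.1119 0.13  ]
```

Call:
arm_command(hand=[1,1,1,1,1,0.6,0.6,0.6,0.6,0.6,0.6,0.6,0.6,0.6,0.6,0.6,0.6,0.6,0.6,0.6], slide=[[0.2,0,-0.8],[0.2,0,-1.4],[0.2,0,-1.6],[0.2,0,-1.75],[0.2,0,-1.75],[0.2,0,-1.75],[0.2,0,-1.75],[0.2,0,-1.75],[0.2,0,-1.75],[0.2,0,-1.75],[0.2,0,-1.75],[0.2,0,-1.6],[0.2,0,-1.6],[0.2,0,-1.6],[0.2,0,-1.6],[0.2,0,-1.6],[0.2,0,-1.6],[0.2,0,-1.6],[0.2,0,-1.6],[0.2,0,-1.6]], twist=[[0,0,0],[0,0,0],[0,0,0],[0,0,0],[0,0,0],[0,0,0],[0,0,0],[0,0,0],[0,0,0],[0,0,0],[0,0,0],[0,0,0],[0,0,0],[0,0,0],[0,0,0],[0,0,0],[0,0,0],[0,0,0],[0,0,0],[0,0,0]])

```text
t: 16.18
tool_pos: [0.6312, 0.1119, 0.0786]
tcp_rot: [0.0, 1.0, 0.0, -0.0]
wrist_force: [1.0, -0.6, -0.2]
opening: 0.0353
```

Call:
arm_command(hand=[0.6,0.6,0.6,0.6,0.6,0.6,0.6,0.6,0.6,0.6], slide=[[0,0,0],[0,0,0],[0,0,0],[0,0,0],[0,0,0],[0,0,0],[0,0,0],[0,0,0],[0,0,0],[0,0,0]], twist=[[0,0,0],[0,0,0],[0,0,0],[0,0,0],[0,0,0],[0,0,0],[0,0,0],[0,0,0],[0,0,0],[0,0,0]])

```text
t: 17.02
tool_pos: [0.6312, 0.112, 0.0787]
tcp_rot: [-0.0, 1.0, 0.0, 0.0]
wrist_force: [-0.2, 0.6, -0.2]
opening: 0.0349
```

```bash
python3 look.py w7
```

```text
17.02 [0.6312 0.112  0.0787] [-0.2  0.6 -0.2] 0.0349
```

Call:
arm_command(hand=[1,1,1,1,1,1,1,1,1,1,1,1,1,1,1,1,1,1,1,1], slide=[[0,0,0],[0,0,0],[0,0,0],[0,0,0],[0,0,0],[0,0,0],[0,0,2],[0,0,4.5],[-1.2,-2.7,5],[-2.7,-6,5],[-4.2,-9.4,5],[-5.7,-12.7,5],[-7.2,-16.1,5],[-8.7,-19.4,5],[-10.2,-22.8,5],[-11.7,-26.1,5],[-13,-29,4],[-14,-31.3,3],[-14.5,-32.4,2],[-14.5,-32.4,1]], twist=[[0,0,0],[0,0,0],[0,0,0],[0,0,0],[0,0,0],[0,0,0],[0,0,0],[0,0,0],[0,0,0],[0,0,0],[0,0,0],[0,0,0],[0,0,0],[0,0,0],[0,0,0],[0,0,0],[0,0,0],[0,0,0],[0,0,0],[0,0,0]])

```text
t: 18.73
tool_pos: [0.4854, -0.2139, 0.0881]
tcp_rot: [0.0, 1.0, -0.001, 0.0]
wrist_force: [-0.0, -0.2, -0.6]
opening: 0.0138
```

```bash
python3 look.py w8
```

```text
18.73 [ 0.4854 -0.2139  0.0881] [-0.  -0.2 -0.6] 0.0138
```

View pics/w8.png

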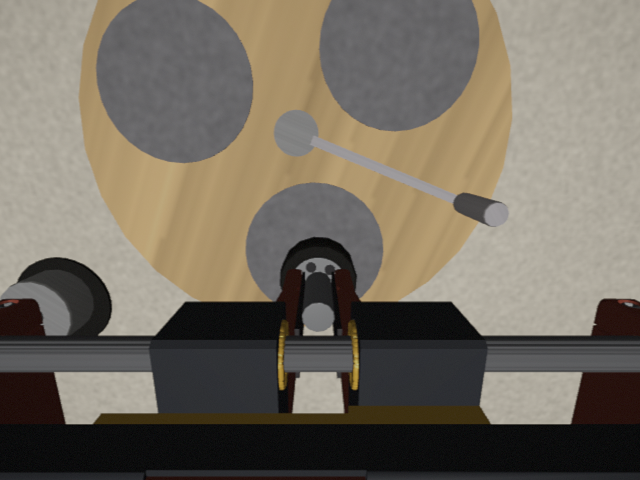

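```bash
python3 - <<'E'
from h import *
import pickle
c=pickle.load(open("w8.pkl","rb"))
f=lambda u,v,z:at("wrist",u,v,z,c).round(4)
print("hub",f(296,133,.028),"post",f(496,214,.073),"place",f(246,250,.028),f(383,250,.028),f(314,183,.028)-[.047,0,0])
print("pA",f(175,80,.028),"pB",f(400,47,.028))
print("wheel",f(318,317,.0881+.033),f(281,275,.0836),f(356,275,.0836))
print("mat",proj("wrist",(.439,-.0122,.003),c),"w",proj("wrist",(.439,-.0122,.031),c))
E
```

```text
hub [ 0.5654 -0.2009  0.028 ] post [ 0.5221 -0.3085  0.073 ] place [ 0.4894 -0.1654  0.028 ] [ 0.4892 -0.2587  0.028 ] [ 0.4875 -0.212   0.028 ]
pA [ 0.596  -0.1287  0.028 ] pB [ 0.6136 -0.2629  0.028 ]
wheel [ 0.4876 -0.2143  0.1211] [ 0.4921 -0.1951  0.0836] [ 0.4921 -0.2342  0.0836]
mat (np.float64(61.96225299398927), np.float64(302.74759234550703)) w (np.float64(33.19805538036138), np.float64(319.83748201701655))
```

Call:
arm_command(hand=[1,1,1,1,1,1,0.5,0.5,0.5,0.5,0.5,0.5,0.5,0.5,0.4,0.4,0.4,0.4], slide=[[0.1,0.2,-1],[0.1,0.2,-2],[0.1,0.2,-2.8],[0.1,0.2,-3.2],[0.1,0.2,-3.35],[0.1,0.2,-3.35],[0.1,0.2,-3.35],[0.1,0.2,-3.35],[0.1,0.2,-3.35],[0.1,0.2,-3.35],[0.1,0.2,-3.35],[0.1,0.2,-2],[0.1,0.2,1],[0.1,0.2,4.5],[0.1,0.2,8],[0.1,0.2,9],[0.1,0.2,9],[0.1,0.2,9]], twist=[[0,0,0],[0,0,0],[0,0,0],[0,0,0],[0,0,0],[0,0,0],[0,0,0],[0,0,0],[0,0,0],[0,0,0],[0,0,0],[0,0,0],[0,0,0],[0,0,0],[0,0,0],[0,0,0],[0,0,0],[0,0,0]])

```text
t: 20.28
tool_pos: [0.4871, -0.21, 0.1786]
tcp_rot: [0.0, 1.0, 0.0, 0.0]
wrist_force: [0.2, -0.2, 0.0]
opening: 0.0529
```

```bash
python3 look.py w9;python3 - <<'E'
from h import *
t=snap("top","top9.png");s=snap("scene","scene9.png");w=cv2.imread("pics/w9.png")
f=lambda i:cv2.resize(i,(400,300),interpolation=3)
f2=lambda i:cv2.resize(i,(400,300),interpolation=2)
cv2.imwrite("pics/m9.png",cv2.convertScaleAbs(np.vstack([np.hstack([f(w),f2(t[230:320,110:230])]),np.hstack([f(t),f2(s[245:380,350:530])])]),alpha=1.4))
E
```

```text
20.28 [ 0.4871 -0.21    0.1786] [ 0.2 -0.2  0. ] 0.0529
```

View pics/m9.png

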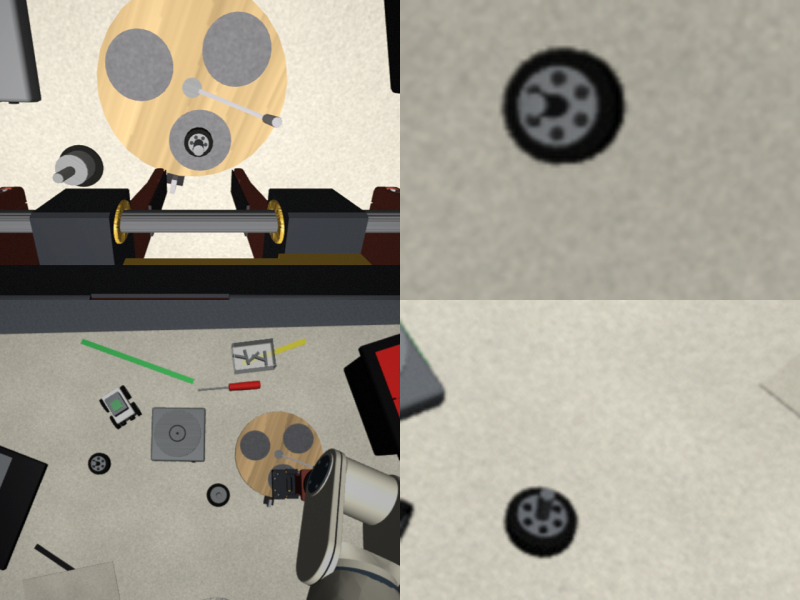

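Call:
arm_command(hand=[0.2,0.2,0.2,0.2,0.2,0.2,0.2,0.2,0.2,0.2,0.2,0.2,0.2,0.2,0.2,0.2,0.2,0.2,0.2,0.2], slide=[[5.4,57.65,0],[5.4,57.65,0],[5.4,57.65,0],[5.4,57.65,0],[5.4,57.65,0],[5.4,57.65,0],[5.4,57.65,0],[5.4,57.65,0],[5.4,57.65,0],[5.4,57.65,0],[5.4,57.65,0],[5.4,57.65,0],[5.4,57.65,0],[5.4,57.65,0],[5.4,57.65,0],[5.4,57.65,-3],[5.4,57.65,-6],[5.4,57.65,-7],[5.4,57.65,-7],[5.4,57.65,-7]], twist=[[0,0,0],[0,0,0],[0,0,0],[0,0,0],[0,0,0],[0,0,0],[0,0,0],[0,0,0],[0,0,0],[0,0,0],[0,0,0],[0,0,0],[0,0,0],[0,0,0],[0,0,0],[0,0,0],[0,0,0],[0,0,0],[0,0,0],[0,0,0]])

```text
t: 22.1
tool_pos: [0.5408, 0.3657, 0.1077]
tcp_rot: [0.001, 1.0, 0.0, -0.001]
wrist_force: [0.4, 0.3, 0.1]
opening: 0.0702
```

```bash
python3 look.py w10; python3 - <<'E'
from h import *
im=cv2.imread("pics/w10.png");g=cv2.cvtColor(im,cv2.COLOR_BGR2GRAY)
t=snap("top","top10.png")
# black tyre blob in wrist, above fingers
m=(g[:300]<60).astype(np.uint8);n,l,st,ce=cv2.connectedComponentsWithStats(m)
print([(s.tolist(),c.round(1).tolist()) for s,c in zip(st[1:],ce[1:]) if s[4]>400])
print([np.round(proj("wrist",p),1) for p in[(.541,.3665,.06),(.541,.3665,.022)]])
E
```

```text
22.1 [0.5408 0.3657 0.1077] [0.4 0.3 0.1] 0.0702
[([373, 0, 167, 88, 4586], [429.0, 40.2]), ([530, 0, 65, 235, 4564], [561.1, 110.8]), ([271, 194, 90, 90, 3156], [315.4, 235.8]), ([0, 201, 104, 99, 8002], [44.7, 257.0]), ([207, 269, 43, 31, 863], [233.2, 286.9]), ([387, 269, 42, 31, 863], [402.6, 286.8])]
[array([317.4, 261.8]), array([317.5, 246.1])]
```

Call:
arm_command(hand=[0.2,0.2,0.2,0.2,0.2,1,1,1,1,1,1,1,1,1,1,1,1,1,1,1], slide=[[0,0.05,-3],[0,0.05,-6],[0,0.05,-7.5],[0,0.05,-8.1],[0,0.05,-8.1],[0,0.05,-8.1],[0,0.05,-8.1],[0,0.05,-8.1],[0,0.05,-8.1],[0,0.05,-8.1],[0,0.05,-8.1],[0,0.05,-8.1],[0,0.05,-8.1],[0,0.05,-8.1],[0,0.05,-8.1],[0,0.05,-8.1],[0,0.05,-8.1],[0,0.05,-8.1],[0,0.05,-8.1],[0,0.05,-8.1]], twist=[[0,0,0],[0,0,0],[0,0,0],[0,0,0],[0,0,0],[0,0,0],[0,0,0],[0,0,0],[0,0,0],[0,0,0],[0,0,0],[0,0,0],[0,0,0],[0,0,0],[0,0,0],[0,0,0],[0,0,0],[0,0,0],[0,0,0],[0,0,0]])

```text
t: 23.87
tool_pos: [0.5412, 0.367, 0.0277]
tcp_rot: [-0.0, 1.0, 0.0, 0.0]
wrist_force: [0.1, 1.0, 0.5]
opening: 0.0133
```

Call:
arm_command(hand=[1,1,1,1,1,1,1,1,1,1,1,1,1,1,1,1,1,1,1,1], slide=[[0,0,2],[0,0,5],[0,0,8.5],[0,-1,11.5],[0.2,-4,12],[0.5,-7,12],[0.8,-10,12],[1.5,-13,12],[2.7,-16,12],[4.2,-19,12],[5.8,-22,11],[7.3,-24,10],[8.5,-25.2,9],[9,-25.5,8],[9,-25.5,7],[9,-25.5,7],[9,-25.5,7],[9,-25.5,7],[9,-25.5,7],[9,-25.5,7]], twist=[[0,0,0],[0,0,0],[0,0,0],[0,0,0],[0,0,0],[0,0,0],[0,0,0],[0,0,0],[0,0,0],[0,0,0],[0,0,0],[0,0,0],[0,0,0],[0,0,0],[0,0,0],[0,0,0],[0,0,0],[0,0,0],[0,0,0],[0,0,0]])

```text
t: 25.53
tool_pos: [0.6313, 0.1128, 0.0984]
tcp_rot: [-0.0, 1.0, 0.001, 0.0]
wrist_force: [0.1, 0.1, -1.3]
opening: 0.0133
```

```bash
python3 look.py w11;python3 - <<'E'
from h import *
im=cv2.imread("pics/w11.png");cv2.imwrite("pics/w11c.png",cv2.convertScaleAbs(cv2.resize(im[120:340,190:450],None,fx=3,fy=2.7,interpolation=2),alpha=1.5))
E
```

```text
25.53 [0.6313 0.1128 0.0984] [ 0.1  0.1 -1.3] 0.0133
```

View pics/w11c.png

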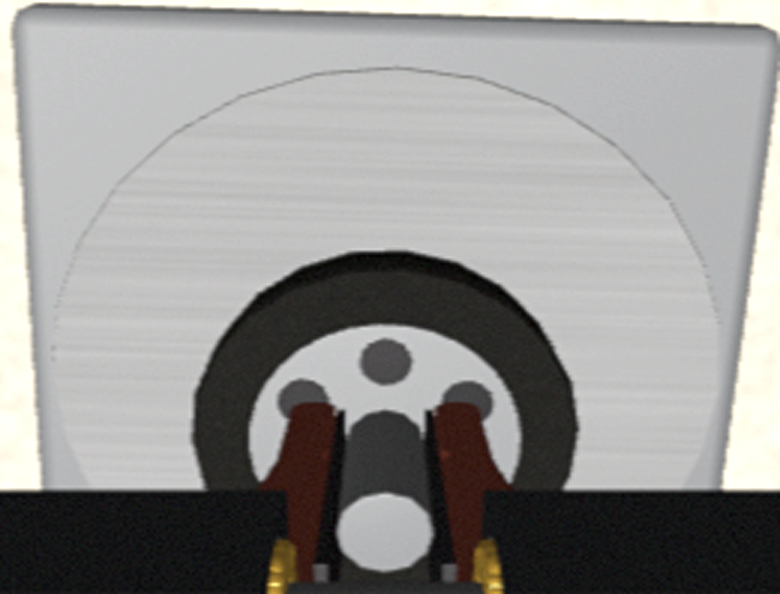

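```bash
python3 - <<'E'
from h import *
import pickle
c=pickle.load(open("w11.pkl","rb"))
f=lambda u,v,z:at("wrist",u/3+190,v/2.7+120,z,c).round(4)
b=.0984-.0277
print("pan",f(390,67,.053)-[.072,0,0],f(53,350,.053),f(722,350,.053))
print("wheel bottom",f(385,250,b)-[.035,0,0],"sides",f(193,430,b+.022),f(577,430,b+.022), "axle top",f(385,532,b+.06))
E
```

```text
pan [0.6319 0.1112 0.053 ] [0.6396 0.1824 0.053 ] [0.6399 0.0407 0.053 ]
wheel bottom [0.6317 0.1122 0.0707] sides [0.6351 0.1458 0.0927] [0.6352 0.0785 0.0927] axle top [0.6331 0.1122 0.1307]
```

Call:
arm_command(hand=[1,1,1,1,1,0.6,0.6,0.6,0.6,0.6,0.6,0.6,0.6,0.6,0.6,0.6,0.6,0.6,0.6,0.6], slide=[[0,-0.1,-0.8],[0,-0.1,-1.4],[0,-0.1,-1.7],[0,-0.1,-1.85],[0,-0.1,-1.85],[0,-0.1,-1.85],[0,-0.1,-1.85],[0,-0.1,-1.85],[0,-0.1,-1.85],[0,-0.1,-1.85],[0,-0.1,-1.85],[0,-0.1,-1.85],[0,-0.1,-1.85],[0,-0.1,-1.85],[0,-0.1,-1.85],[0,-0.1,-1.85],[0,-0.1,-1.85],[0,-0.1,-1.85],[0,-0.1,-1.85],[0,-0.1,-1.85]], twist=[[0,0,0],[0,0,0],[0,0,0],[0,0,0],[0,0,0],[0,0,0],[0,0,0],[0,0,0],[0,0,0],[0,0,0],[0,0,0],[0,0,0],[0,0,0],[0,0,0],[0,0,0],[0,0,0],[0,0,0],[0,0,0],[0,0,0],[0,0,0]])

```text
t: 27.25
tool_pos: [0.6312, 0.111, 0.0791]
tcp_rot: [0.0, 1.0, 0.0, -0.0]
wrist_force: [0.1, 0.0, -0.3]
opening: 0.0353
```

Call:
arm_command(hand=[0.6,0.6,0.6,0.6,0.6,0.6,0.6,0.6,0.6,0.6], slide=[[0,0,0],[0,0,0],[0,0,0],[0,0,0],[0,0,0],[0,0,0],[0,0,0],[0,0,0],[0,0,0],[0,0,0]], twist=[[0,0,0],[0,0,0],[0,0,0],[0,0,0],[0,0,0],[0,0,0],[0,0,0],[0,0,0],[0,0,0],[0,0,0]])

```text
t: 28.08
tool_pos: [0.6312, 0.111, 0.0792]
tcp_rot: [-0.0, 1.0, 0.0, -0.0]
wrist_force: [-0.3, -0.1, -0.7]
opening: 0.035
```

Call:
arm_command(hand=[1,1,1,1,1,1,1,1,1,1,1,1,1,1,1,1,1,1,1,1], slide=[[0,0,0],[0,0,0],[0,0,0],[0,0,0],[0,0,0],[0,0,0],[0,0,2],[0,0,4.5],[-0.3,-2,5],[-0.7,-4.7,5],[-1.2,-7.4,5],[-1.6,-10,5],[-2,-12.7,5],[-2.4,-15.3,5],[-2.9,-18,5],[-3.3,-20.5,4],[-3.6,-22.5,3],[-3.85,-24,2],[-3.85,-24,0.5],[-3.85,-24,0]], twist=[[0,0,0],[0,0,0],[0,0,0],[0,0,0],[0,0,0],[0,0,0],[0,0,0],[0,0,0],[0,0,0],[0,0,0],[0,0,0],[0,0,0],[0,0,0],[0,0,0],[0,0,0],[0,0,0],[0,0,0],[0,0,0],[0,0,0],[0,0,0]])

```text
t: 29.75
tool_pos: [0.5912, -0.1298, 0.0772]
tcp_rot: [-0.0, 1.0, -0.001, -0.001]
wrist_force: [-0.5, 0.3, -1.8]
opening: 0.0136
```

```bash
python3 look.py w12; python3 - <<'E'
from h import *
import pickle
c=pickle.load(open("w12.pkl","rb"));im=cv2.imread("pics/w12.png");hsv=cv2.cvtColor(im,cv2.COLOR_BGR2HSV)
print([np.round(proj("wrist",p,c)).tolist() for p in[(.5935,-.1287,.028),(.64,-.1287,.028),(.5935,-.0817,.028),(.5935,-.1757,.028)]])
for v in range(120,260,20): print(v,[ (u,im[v,u].tolist()) for u in range(200,440,20)] if v in(200,240) else "")
for v in(200,220,240):
  sat=hsv[v,:,1].astype(int); lo=[u for u in range(150,480) if sat[u]<45]; print(v,lo[0],lo[-1]) 
col=hsv[:,318,1].astype(int);print([v for v in range(60,260) if col[v]<45][:1])
E
```

```text
29.75 [ 0.5912 -0.1298  0.0772] [-0.5  0.3 -1.8] 0.0136
[[316.0, 257.0], [315.0, 185.0], [243.0, 257.0], [388.0, 257.0]]
120 
140 
160 
180 
200 [(200, [153, 164, 169]), (220, [158, 170, 174]), (240, [158, 170, 175]), (260, [105, 145, 169]), (280, [108, 105, 107]), (300, [105, 104, 105]), (320, [104, 103, 104]), (340, [109, 107, 108]), (360, [108, 107, 109]), (380, [107, 149, 173]), (400, [110, 152, 176]), (420, [106, 147, 171])]
220 
240 [(200, [161, 173, 178]), (220, [159, 171, 176]), (240, [102, 142, 166]), (260, [107, 105, 106]), (280, [25, 26, 27]), (300, [24, 25, 26]), (320, [50, 49, 50]), (340, [22, 26, 26]), (360, [24, 25, 25]), (380, [106, 104, 105]), (400, [106, 146, 171]), (420, [105, 145, 169])]
200 150 479
220 150 479
240 150 479
[60]
```

```bash
python3 - <<'E'
from h import *
import pickle
c=pickle.load(open("w12.pkl","rb"));im=cv2.imread("pics/w12.png").astype(int)
g=(abs(im[:,:,2]-im[:,:,0])<12)&(im.mean(2)>80)&(im.mean(2)<130)
P=[]
for v in range(190,252,4):
    us=[u for u in range(225,410) if g[v,u]]
    if us: P+= [at("wrist",us[0],v,.028,c)[:2],at("wrist",us[-1],v,.028,c)[:2]]
P=np.array(P);A=np.c_[2*P,np.ones(len(P))];s=np.linalg.lstsq(A,(P**2).sum(1),rcond=None)[0]
print("place",s[:2],np.sqrt(s[2]+s[:2]@s[:2]))
d=im.mean(2)<60
b=.0772-.0275
for v in(225,235,245):
    us=[u for u in range(225,410) if d[v,u]];print(v,us[0],us[-1],at("wrist",us[0],v,b+.022,c).round(4),at("wrist",us[-1],v,b+.022,c).round(4))
vs=[v for v in range(150,300) if d[v,318]];print(vs[0],at("wrist",318,vs[0],b,c)-[.035,0,0])
E
```

```text
place [ 0.59424574 -0.12811943] 0.0461161635305472
225 282 354 [ 0.6242 -0.1122  0.0717] [ 0.6242 -0.1484  0.0717]
235 271 365 [ 0.6191 -0.1065  0.0717] [ 0.619  -0.1541  0.0717]
245 264 372 [ 0.6138 -0.1027  0.0717] [ 0.6137 -0.1579  0.0717]
214 [ 0.59075401 -0.13032006  0.0497    ]
```

Call:
arm_command(hand=[1,1,1,1,1,1,0.5,0.5,0.5,0.5,0.5,0.5,0.5,0.5,0.4,0.4,0.4,0.4], slide=[[0.3,0.2,-0.8],[0.3,0.2,-1.5],[0.3,0.2,-1.9],[0.3,0.2,-2.1],[0.3,0.2,-2.2],[0.3,0.2,-2.2],[0.3,0.2,-2.2],[0.3,0.2,-2.2],[0.3,0.2,-2.2],[0.3,0.2,-2.2],[0.3,0.2,-2.2],[0.3,0.2,-1],[0.3,0.2,2],[0.3,0.2,6],[0.3,0.2,9],[0.3,0.2,10],[0.3,0.2,10],[0.3,0.2,10]], twist=[[0,0,0],[0,0,0],[0,0,0],[0,0,0],[0,0,0],[0,0,0],[0,0,0],[0,0,0],[0,0,0],[0,0,0],[0,0,0],[0,0,0],[0,0,0],[0,0,0],[0,0,0],[0,0,0],[0,0,0],[0,0,0]])

```text
t: 31.3
tool_pos: [0.5956, -0.127, 0.1796]
tcp_rot: [0.0, 1.0, 0.0, 0.0]
wrist_force: [0.8, 0.1, 0.7]
opening: 0.0527
```

```bash
python3 look.py w13; python3 - <<'E'
from h import *
s=snap("scene","scene13.png");t=snap("top","top13.png")
a=cv2.resize(cv2.imread("pics/w13.png"),(400,300),interpolation=3);b=cv2.resize(t,(400,300),interpolation=3)
s2=cv2.resize(s[130:280,200:480],(800,429),interpolation=2)[:300]
cv2.imwrite("pics/m13.png",cv2.convertScaleAbs(np.vstack([np.hstack([a,b]),s2]),alpha=1.4))
E
```

```text
31.3 [ 0.5956 -0.127   0.1796] [0.8 0.1 0.7] 0.0527
```

View pics/m13.png

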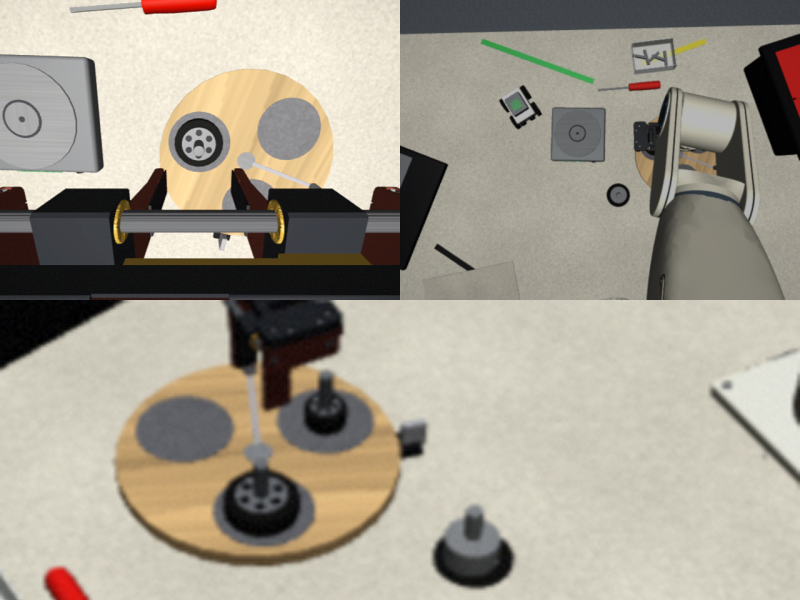

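```bash
python3 - <<'E'
from h import *
import pickle
H=np.array([.5649,-.2014])
c=pickle.load(open("w1.pkl","rb"));im=cv2.imread("pics/w1.png")
g=im.max(2);print("w1");print(g[222:270:2,452:496:2])
t=cv2.imread("pics/top0.png").max(2);print("top");print(t[312:334,418:444])
for a in(164,167,170):
  r=np.radians(a);p=[*(H+.154*np.array([np.cos(r),np.sin(r)])),.03];q=[*(np.array([.5626,-.2001])+.154*np.array([np.cos(r),np.sin(r)])),.03]
  print(a,np.round(proj("wrist",p,c),1),np.round(proj("top",q),1))
E
```

```text
w1
[[153 129 131 153 155 151 148 144 142 143 145 149 149 145 140 133 132 136
  135 135 137 139]
 [149 154 149 115 142 151 146 142 143 145 148 149 146 143 136 132 135 134
  135 136 138 141]
 [154 154 155 159 112  81 140 144 145 146 148 147 145 139 133 132 134 135
  135 137 139 143]
 [157 156 157 156  84   2  29  51  88 142 149 148 143 136 132 134 135 136
  136 138 141 146]
 [154 155 156 140  23   9  29  26  26  26  37  61 115 132 134 137 136 136
  135 139 143 148]
 [154 154 160 118   9  23  28  28  29  28  26  26  24  27  47  78 130 137
  139 142 146 150]
 [152 153 158  87   7  26  28  28  31  29  27  27  27  26  25  25  28  34
   58 114 146 152]
 [152 152 154  33   7  30  29  29  27  25  47  45  34  28  24  24  26  28
   24  67 151 148]
 [152 154 118   9  23  27  27  27  25  30  58  59  56  52  47  31  24  27
   22 132 158 157]
 [152 157  90  10  25  28  26  27  27  42  60  59  58  56  54  55  46  29
   41 150 158 159]
 [153 154  33  10  26  26  29  29  28  52  59  61  60  60  56 113 125 108
   78 150 159 162]
 [156 116   7  22  27  25  27  27  29  60  59  62  60  60  76 133 133 133

[... 2934 characters left out ...]
 85  92  93  91  85  62
   63  98 112 113 116 118 121 120]
 [117 118 119 118 117 117 114 109  84  49  37  65  86  91  93 102 109 105
  104 112 115 115 115 116 117 118]
 [116 117 117 116 116 117 115 111 102  77  54  74  88  91  93 103 112 114
  115 118 120 118 115 114 113 114]
 [116 116 115 115 115 115 113 110 107 101  91  95  97  96  94 106 113 114
  116 118 118 118 115 114 111 110]
 [116 116 116 115 114 113 113 111 110 109 109 112 111 111 110 112 114 116
  117 117 117 117 116 115 112 110]
 [117 118 117 116 113 112 114 112 112 115 118 118 116 114 113 113 113 117
  118 118 118 117 114 112 113 113]]
164 [471.1 251.3] [425.9 324.2]
167 [478.9 253.3] [430.  325.2]
170 [486.8 255. ] [434.2 326. ]
```

Call:
arm_command(hand=[0.4,0.4,0.4,0.4,0.4,0.4,0.4,0.4,0.4,0.4,0.4,0.4,0.4,0.4], slide=[[-7.5,-18.2,0],[-7.5,-18.2,0],[-7.5,-18.2,0],[-7.5,-18.2,0],[-7.5,-18.2,0],[-7.5,-18.2,0],[-7.5,-18.2,0],[-7.5,-18.2,0],[-7.5,-18.2,0],[-7.5,-18.2,0],[-7.5,-18.2,0],[-7.5,-18.2,-3],[-7.5,-18.2,-5],[-7.5,-18.2,-5]], twist=[[0,0,68],[0,0,68],[0,0,68],[0,0,68],[0,0,68],[0,0,68],[0,0,68],[0,0,68],[0,0,68],[0,0,68],[0,0,68],[0,0,68],[0,0,68],[0,0,68]])

```text
t: 32.62
tool_pos: [0.5178, -0.3072, 0.1243]
tcp_rot: [-0.004, 0.83, 0.558, -0.002]
wrist_force: [-0.7, 1.3, 0.4]
opening: 0.053
```

```bash
python3 look.py w14; python3 - <<'E'
from h import *
import pickle
print(env.state()["q"].round(2), env.state()["tcp_rot"].round(4))
c=pickle.load(open("w14.pkl","rb"));im=cv2.imread("pics/w14.png").max(2)
for z in(.073,.05): print(np.round(proj("wrist",(.5207,-.3093,z),c),1))
u,v=map(int,proj("wrist",(.5207,-.3093,.073),c)); print(u,v);print(im[v-40:v+40:4,u-40:u+40:4])
E
```

```text
32.62 [ 0.5178 -0.3072  0.1243] [-0.7  1.3  0.4] 0.053
[-0.56  0.52  1.74  0.    0.89 -0.17] [-0.0029  0.8295  0.5585 -0.0013]
[323.2 259.9]
[323. 250.]
323 259
[[168 168 168 168 169 169 169 169 169 169 155 150 170 169 169 170 170 169
  170 169]
 [171 170 170 171 170 171 171 170 171 171 155 150 172 171 171 172 171 172
  172 172]
 [175 175 176 176 176 176 175 175 175 176 155 150 176 177 176 176 176 176
  177 177]
 [177 177 176 176 177 177 177 177 178 178 154 150 178 177 178 177 177 175
  176 176]
 [174 174 174 174 175 175 175 175 175 174  79  76 169 175 174 170 162 162
  164 163]
 [166 166 166 166 166 166 167 167 169  71  75  72  63 169 168 168 169 169
  169 169]
 [173 173 173 174 174 174 175 175 175  74  76  73  66 178 177 178 176 177
  177 178]
 [170 170 171 171 171 171 171 170 160  74  75  72  68 154 172 172 171 172
  172 172]
 [169 169 169 169 170 170 169 170 156  92 153 153 133 129 169 170 171 170
  171 170]
 [174 174 175 175 174 175 175 174 148 152 152 152 151 111 175 175 174 175
  175 175]
 [177 176 179 181 181 181 182 181 156 152 152 153 149 136 182 182 182 181
  182 178]
 [175 179 179 174 177 176 180 181 179 152 152 148 148 161 173 181 181 181
  177 173]
 [177 176 179 176 178 179 183 180 179 174 154 150 173 176 176 175 176 179
  174 172]
 [178 177 175 177 176 179 175 175 176 172 175 176 181 180 173 173 175 181
  175 178]
 [176 178 175 177 178 180 181 175 174 174 169 173 181 175 175 176 179 173
  177 178]
 [171 173 176 173 171 179 175 172 175 176 178 178 176 175 181 176 177 174
  172 176]
 [173 173 172 172 173 175 179 169 170 174 178 180 174 173 176 174 175 174
  172 182]
 [175 176 177 177 175 180 179 180 178 175 177 173 182 182 181 172 179 177
  173 175]
 [180 178 176 176 179 180 178 177 174 176 177 171 174 176 174 172 180 174
  171 176]
 [178 179 178 172 178 183 178 177 175 171 171 176 179 180 181 175 174 173
  174 180]]
```

Call:
arm_command(hand=[0.4,0.4,0.4,0.4,0.4,0.4,1,1,1,1,1,1,1,1,1,1,1,1], slide=[[0,0,-2],[0,0,-5],[0,0,-7],[0,0,-8],[0,0,-8],[0,0,-8],[0,0,-8],[0,0,-8],[0,0,-8],[0,0,-8],[0,0,-8],[0,0,-8],[0,0,-8],[0,0,-8],[0,0,-8],[0,0,-8],[0,0,-8],[0,0,-8]], twist=[[0,0,0],[0,0,0],[0,0,0],[0,0,0],[0,0,0],[0,0,0],[0,0,0],[0,0,0],[0,0,0],[0,0,0],[0,0,0],[0,0,0],[0,0,0],[0,0,0],[0,0,0],[0,0,0],[0,0,0],[0,0,0]], newtons=12)

```text
t: 34.17
tool_pos: [0.521, -0.3092, 0.0495]
tcp_rot: [0.0, 0.829, 0.559, 0.0]
wrist_force: [-0.8, 0.1, 5.0]
opening: 0.0134
```

```bash
python3 - <<'E'
from h import *
s=env.state();print(s["tool_pos"].round(4),s["tcp_rot"].round(4))
H=np.array([.5645,-.2008]);p0=s["tool_pos"][:2]-H;print(np.degrees(np.arctan2(p0[1],p0[0]))%360,np.hypot(*p0))
a0=np.radians(248.);p=.117*np.array([np.cos(a0),np.sin(a0)])
def sl(d):
    a=a0+np.radians(d);return [round(float(x)*100,1) for x in .117*np.array([np.cos(a),np.sin(a)])-p]+[0]
print([sl(d) for d in range(-4,-81,-4)])
E
```

```text
[ 0.521  -0.3092  0.0495] [3.000e-04 8.288e-01 5.595e-01 1.000e-04]
248.11290298848567 0.1168188649645087
[[-0.7, 0.3, 0], [-1.5, 0.7, 0], [-2.2, 1.1, 0], [-2.8, 1.6, 0], [-3.4, 2.2, 0], [-4.0, 2.7, 0], [-4.6, 3.3, 0], [-5.1, 4.0, 0], [-5.5, 4.6, 0], [-5.9, 5.4, 0], [-6.3, 6.1, 0], [-6.6, 6.8, 0], [-6.9, 7.6, 0], [-7.1, 8.4, 0], [-7.2, 9.2, 0], [-7.3, 10.0, 0], [-7.3, 10.8, 0], [-7.3, 11.7, 0], [-7.2, 12.5, 0], [-7.1, 13.3, 0]]
```

Call:
arm_command(hand=[1,1,1,1,1,1,1,1,1,1,1,1,1,1,1,1,1,1,1,1], slide=[[-0.35,0.15,0],[-0.7,0.3,0],[-1.5,0.7,0],[-2.2,1.1,0],[-2.8,1.6,0],[-3.4,2.2,0],[-4.0,2.7,0],[-4.6,3.3,0],[-5.1,4.0,0],[-5.5,4.6,0],[-5.9,5.4,0],[-6.3,6.1,0],[-6.6,6.8,0],[-6.9,7.6,0],[-7.1,8.4,0],[-7.2,9.2,0],[-7.3,10.0,0],[-7.3,10.8,0],[-7.3,11.2,0],[-7.3,11.5,0]], twist=[[0,0,-2],[0,0,-4],[0,0,-8],[0,0,-12],[0,0,-16],[0,0,-20],[0,0,-24],[0,0,-28],[0,0,-32],[0,0,-36],[0,0,-40],[0,0,-44],[0,0,-48],[0,0,-52],[0,0,-56],[0,0,-60],[0,0,-64],[0,0,-68],[0,0,-70],[0,0,-71.2]])

```text
t: 35.83
tool_pos: [0.4478, -0.1936, 0.0494]
tcp_rot: [0.0, 1.0, -0.028, 0.0]
wrist_force: [-0.3, -0.3, 6.4]
opening: 0.0135
```

```bash
python3 - <<'E'
from h import *
s=env.state();print(s["tool_pos"].round(4),s["wrist_force"].round(1),s["opening"])
H=np.array([.5645,-.2008]);p=s["tool_pos"][:2]-H;print(np.degrees(np.arctan2(p[1],p[0]))%360,np.hypot(*p),"yaw",np.degrees(2*np.arctan2(s["tcp_rot"][2],s["tcp_rot"][1])))
a=np.radians(168.2);print((H+.117*np.array([np.cos(a),np.sin(a)])-s["tool_pos"][:2])*100)
E
```

```text
[ 0.4478 -0.1936  0.0494] [-0.3 -0.3  6.4] 0.013523423924631881
176.4889472458357 0.1169389637289757 yaw -3.241468614324646
[0.21919852 1.6764569 ]
```

Call:
arm_command(hand=[1,1,1,1,1,1,0.6,0.6,0.6,0.6,0.6,0.6,0.6,0.6,0.6,0.6,0.6,0.6,0.6,0.6], slide=[[0.03,0.5,0],[0.1,1,0],[0.15,1.4,0],[0.2,1.6,0],[0.2,1.7,0],[0.2,1.7,0],[0.2,1.7,0],[0.2,1.7,0],[0.2,1.7,0],[0.2,1.7,0],[0.2,1.7,0],[0.2,1.7,3],[0.2,1.7,6],[0.2,1.7,10],[0.2,1.7,13],[0.2,1.7,13],[-3,-2,13],[-6,-5,13],[-8,-9,13],[-8,-11,13]], twist=[[0,0,-2.5],[0,0,-5],[0,0,-7],[0,0,-8],[0,0,-8.3],[0,0,-8.3],[0,0,-8.3],[0,0,-8.3],[0,0,-8.3],[0,0,-8.3],[0,0,-8.3],[0,0,-8.3],[0,0,-8.3],[0,0,-8.3],[0,0,-8.3],[0,0,-8.3],[0,0,-8.3],[0,0,-8.3],[0,0,-8.3],[0,0,-8.3]])

```text
t: 37.5
tool_pos: [0.3645, -0.3045, 0.1785]
tcp_rot: [-0.0, 0.995, -0.1, -0.001]
wrist_force: [0.2, 0.6, -0.2]
opening: 0.0349
```

Call:
arm_command(hand=[0.6,0.6,0.6,0.6,0.6,0.6,0.6,0.6], slide=[[-2,-14,2],[-4,-20,2],[-4,-25,2],[-4,-25,2],[-4,-25,2],[-4,-25,2],[-4,-25,2],[-4,-25,2]], twist=[[0,0,0],[0,0,0],[0,0,0],[0,0,0],[0,0,0],[0,0,0],[0,0,0],[0,0,0]])

```text
t: 38.17
tool_pos: [0.3267, -0.5559, 0.198]
tcp_rot: [-0.0, 0.995, -0.101, -0.0]
wrist_force: [0.2, 0.6, 0.5]
opening: 0.0349
```

```bash
python3 - <<'E'
from h import *
s=env.state();print(s["t"],s["tool_pos"].round(4),s["opening"])
t=snap("top","top15.png");sc=snap("scene","scene15.png")
r=lambda i,w,h:cv2.resize(i,(w,h),interpolation=2)
cv2.imwrite("pics/m15.png",cv2.convertScaleAbs(np.vstack([np.hstack([r(t[210:340,370:530],480,390),r(sc[130:240,220:400],320,195).repeat(2,0)[:390:1] if 0 else np.vstack([r(sc[130:240,220:400],320,195),r(t,320,195)])]),]),alpha=1.5))
E
```

```text
38.1667 [ 0.3267 -0.5559  0.198 ] 0.03485814743357942
```

View pics/m15.png

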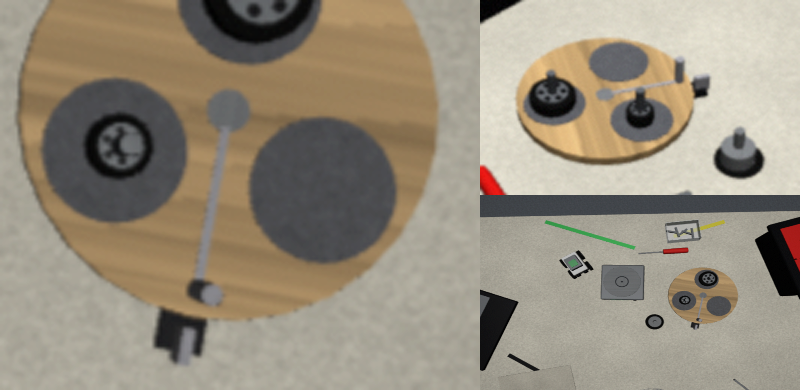

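```bash
python3 - <<'E'
from h import *
f=lambda x,y,z:at("top",370+(x+.0)/3,210+y/3,z)[:2]
h=f(228,110,.028);ang=lambda d:np.degrees(np.arctan2(d[1],d[0]))%360
print(h,"line",ang(f(201,280,.028)-f(226,130,.028)),"post",ang(f(211.5,295,.073)-h),np.hypot(*(f(211.5,295,.073)-h)),"fin",ang(f(186,346,.03)-h),np.hypot(*(f(186,346,.03)-h)))
# numeric: line centroid per row and post-top / fin blobs
im=cv2.imread("pics/top15.png").astype(int);sat=im.max(2)-im.min(2)
L=[]
for v in range(258,300):
    u0=446-(v-247)*0.16;r=np.arange(int(u0)-7,int(u0)+8)
    w=np.clip(32-sat[v,r],0,None)
    if w.sum()>20: L.append((v,(w*r).sum()/w.sum()))
L=np.array(L);k=np.polyfit(L[:,0],L[:,1],1);print(k,np.std(L[:,1]-np.polyval(k,L[:,0])),len(L))
P=[at("top",np.polyval(k,v),v,.029)[:2] for v in(258,300)];print("line fit",ang(P[1]-P[0]),"off hub",np.cross(P[1]-P[0],h-P[0])/.08)
t=im.max(2)
print("finrows",[(v,round(float((np.clip(t[v,426:438]-60,0,None)*np.arange(426,438)).sum()/np.clip(t[v,426:438]-60,1,None).sum()),2)) for v in range(320,328)])
print(t[302:316,430:450])
E
```

```text
[ 0.56284017 -0.20048781] line 169.05170751157573 post 168.29539697501076 0.11734546179586076 fin 168.26811613106366 0.15379444559014194
[-1.76981651e-01  4.89359333e+02] 0.04748272824546035 42
line fit 168.4904918946587 off hub 0.0008038606840148491
finrows [(320, 395.32), (321, 401.32), (322, 407.14), (323, 406.74), (324, 405.32), (325, 408.07), (326, 409.35), (327, 414.88)]
[[110 111 111 108  95  89  89  91 104 110 112 113 113 112 112 112 111 111
  110 110]
 [107 107 105  86  59  49  49  57  81  91 103 111 112 113 113 112 112 112
  112 112]
 [104 103  91  59  34  27  26  30  44  54  73  98 108 110 108 107 109 110
  111 112]
 [106 104  75  41  28  27  26  31  56  74  82  90  94 100 101 100 102 103
  105 107]
 [109 105  67  34  28  27  30  50  77  89  91  92  91  95  99 100 100 100
  101 100]
 [108 104  67  34  29  28  33  68  87  92  93  94  93  91  98 103 104 102
  102 101]
 [106 104  78  48  33  29  35  73  89  92  93  92  91  88  89 102 107 107
  106 106]
 [105 105  99  81  59  41  37  68  87  93  93  92  89  90 100 108 111 111
  111 109]
 [106 107 106 101  94  79  60  57  79  90  91  90  85  85 100 108 110 110
  110 111]
 [110 109 109 108 107 102  97  92  88  87  88  91  79  90 103 106 107 108
  108 108]
 [114 114 112 112 111 110 109 108 105 102 102 103  99 102 104 105 106 106
  107 106]
 [113 115 116 116 115 113 113 112 112 111 109 109 108 108 108 107 107 106
  106 106]
 [ 74  98 109 112 113 114 114 116 115 115 114 113 112 112 112 111 110 109
  109 109]
 [ 35  50  58  66  80  87  93 104 110 115 115 114 115 114 114 113 112 112
  111 111]]<stdin>:13: DeprecationWarning: Arrays of 2-dimensional vectors are deprecated. Use arrays of 3-dimensional vectors instead. (deprecated in NumPy 2.0)
```

```bash
python3 -c "
from cell import workorder
print(workorder.job_done())"
```

```text
the job is handed in; nothing more can be done
None
```

The job is handed in at about 38 s of robot time; no verdict is given.

**What I did:**
- The check weight stood released on the pan for a moment, then went back to its mat.
- Two wheels were present: the 42 mm and the 70 mm. I weighed the 42 mm wheel and then the 70 mm wheel, each released axle up on the pan. Each went onto its own grey place.
- I then gripped the post and turned the carousel by about 80°, and moved the arm clear.

**Last checks** (top and scene pictures):
- **Wheels and weight:** both wheels stand axle up inside their grey places, and the check weight is on its mat.
- **Carousel:** the post is at 168.3° and the index fin at 168.3°. The line on the disc gives 168.5° by a fit, and 169.1° by a rougher hand reading.
- **Bystanders:** the finished robot and the screwdriver look unmoved.

**Weaker points:**
- **Centring on the pan:** it was measured just before each release, to about 1–2 mm. I did not view a picture after the two wheels were let go there.
- **Camera disagreement:** the scene camera disagreed with the top camera by 2–7 mm, so I worked from the top and wrist cameras.
- **Faults:** I saw no knocked object and no slackening of the grip.

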